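Load a circuit board into the sprung board holder

TASK

Take the green circuit board off the pink foam block and mount it, parts upwards, in the sprung board holder: with the board tilted, slip one short end into the groove of one jaw, push that jaw well back against its spring, lower the other end into the opposite groove and let go, so that the springs centre the board level between both jaws, in the middle of their width. Work gently, without ramming a jaw against its stop or forcing the board or the gripper hard onto the jaws, and leave everything else on the bench where it is.

Things in the scene. Friction and masses are not known exactly. Their poses are not given: they have to be found in the camera images.
- board_centre (a point): Green circuit board, 120 mm long (its y axis), 50 mm wide (x), 3.2 mm thick, about 80 g. This point is the middle of the bare board, half-way through its thickness; z points up out of the side with the parts. Grip it from above across its 50 mm width by the two bare long edges. Both short ends are bare too, and alike for mounting.
- board: The same board, with its origin in the middle of the underside, same axes. The parts on top stand up to 13 mm high, within 20 mm of the long centre line and 51 mm of the middle.
- foam: Pink foam block under the board, fixed, 34 x 100 x 25 mm (x, y, z); origin at the centre of its underside. The board starts flat on it with each long edge overhanging about 8 mm.
- holder: Sprung board holder, screwed down: aluminium rail 280 mm long (its y axis), 44 mm wide, top at 22 mm; origin on the bench under its middle. Two aluminium uprights (46 mm wide, 74 mm high) are clamped on the rail by hand, each with a black sprung jaw on its inner side: 40 mm wide (x), 46 to 72 mm above the bench, with a level V groove facing the middle.
- holder_centre (a point): Middle of the rail at groove height, 59 mm above the bench. The V grooves are 5 mm deep, 10.6 mm high at the mouth, 3.6 mm at the bottom. At rest their bottoms are 112 to 114 mm apart, so the board is longer than the gap and presses both jaws back when mounted. The uprights are clamped by hand: the point midway between the jaws lies up to 14 mm either way along y (not measured: feel for it).
- jaw_left (a joint): How far the jaw on the holder's +y side is pushed outward (along the holder's +y), m: 0 at rest, 0.017 at its hard stop. Spring force 2.5 N at rest, rising by 0.45 N per mm to 10 N at the stop; beyond that it is rigid. With one jaw pressed back 14 mm or more the level board's other end always clears the lips of the opposite jaw.
- jaw_right (a joint): The same for the jaw on the holder's -y side, pushed outward along the holder's -y: 0 at rest, 0.017 at its stop, same spring. With the springs alike the board comes to rest midway when released. Made to be worked with about 10 N; the board should not see twice that.
- spare_board: Small blue spare board lying near the foam block, 45 x 70 mm, up to 13 mm high: leave it alone.
- screwdriver: Red-handled screwdriver lying in front of the holder, 170 mm long: leave it alone.
- multimeter: Yellow multimeter lying at the far side, 150 x 78 x 47 mm: leave it alone.
- beaker: Empty glass beaker at the far side, 72 mm across, 95 mm high: leave it alone.
- pen: White pen on the question sheets at the robot's right, 140 mm long: leave it alone.

How it is judged:
On the way:
1. with the board tilted, one of its ends is in a jaw and has pushed that jaw back by more than 6 mm (((value of joint jaw_left above 0.006 m and contact force between board and jaw_left above 2 N and angle between board_centre's own z axis and vertical above 0.05 rad) or (value of joint jaw_right above 0.006 m and contact force between board and jaw_right above 2 N and angle between board_centre's own z axis and vertical above 0.05 rad))), for 0.2 s.
At the end, for the whole second after the job is handed in: Board let go, still and parts up in both grooves: level within 0.04 rad, square within 0.06 rad, centre within 18 mm of the rail's middle along it, 9 mm across it, and 57.2 to 60.8 mm above the bench; centred: each jaw pushed back 1.5 to 5.5 mm and pressing on the board with over 1.5 N (value of joint jaw_left between 0.0015 and 0.0055 m and value of joint jaw_right between 0.0015 and 0.0055 m and contact force between board and jaw_left above 1.5 N and contact force between board and jaw_right above 1.5 N and y of board_centre in the frame of holder between -0.018 and 0.018 m and x of board_centre in the frame of holder between -0.009 and 0.009 m and z of board_centre in the frame of holder between 0.0572 and 0.0608 m and angle between board_centre's own z axis and vertical below 0.04 rad and angle between the y axis of board and the y axis of holder, either way round below 0.06 rad and linear speed of board below 0.01 m/s); the robot touches nothing.
It fails at once if the board is pressed against a jaw with more than 20 N (jaw rammed to its stop, or board forced down on a jaw) (contact force between board and jaw_left above 20 N or contact force between board and jaw_right above 20 N).
It fails at once if the gripper presses on a jaw with more than 20 N (contact force between the fingers and jaw_left above 20 N or contact force between the fingers and jaw_right above 20 N).
It fails at once if another thing on the bench is moved more than 20 mm (distance of any of spare_board, screwdriver, multimeter, beaker, pen from where it was at the start of the episode above 0.02 m).
It also fails if it takes over 61 s, if anything falls off the work surface, if the arm or the gripper's body presses on something with over 40 N, if the wrist force passes 120 N, or if a joint passes its speed limit or range.

ROBOT

A 7-joint arm with a two-finger parallel gripper is mounted at the origin on the work surface. World frame = base frame: x ahead of the robot, y to its left, z up, the work surface at z = 0. Lengths are in m, angles in rad, forces in N, time in s.
With the tool pointing down it reaches from about 0.35 to 0.9 m from the base axis. Payload 19.9 kg.
Tool frame: the origin (TCP) lies between the finger pads; the fingertips stand 19 mm ahead of it and the grasp point (between the pads) is the TCP; z points along the fingers, y is the line along which they close (so a half turn about z gives the same grasp; the last joint's range is limited). The gripper opens to 94 mm and grips with 3 to 60 N. Pads are 16 mm wide; open, the fingers measure 119 mm over their backs; the gripper's body (75 mm by 177 mm) begins 78 mm behind the grasp point.
Start: joints at [1.222, 0.417, -0.01, 1.614, 0.005, 1.111, -0.053], TCP at [0.189, -0.596, 0.224] pointing down, gripper open.
Joint ranges: [-2.81, 2.81], [-0.39, 2.02], [-1.27, 1.25], [0.06, 2.57], [-1.19, 4.33], [0.19, 2], [-2.82, 2.82]. Speed limits (rad/s): [1.89, 1.89, 2.39, 2.39, 3.01, 3.01, 3.01].

INTERFACE

Orientations are given as a 3x3 rotation matrix whose columns are the frame's x, y, z axes.
In Python, from rig import robot gives the robot as it stands. Calls block until the motion is done:
- robot.move_ptp(position, orientation): joint-space move of the TCP to a pose.
- robot.move_linear(position, velocity=0.15, frame=None, threshold=None): straight line of the TCP; frame=None keeps the orientation; velocity is the mean speed in m/s. With threshold (N) it stops when the force on the tool has changed by that much, and returns True; else False.
- robot.goto_joints(angles): joint-space move.
- robot.gripper_to(opening): finger opening in m; the grip force is fixed at half the most; returns when the fingers have stopped.
- robot.pause(seconds).
- robot.ik(position, orientation): joint angles nearest the present ones, or None.
- robot.get_state(): the state.
- robot.grab_frame(name): name is "side" or "top"; returns the picture (400x640x3 uint8, red, green, blue); there is no depth.
- robot.camera_info(name): a dict with "fx", "fy", "cx", "cy" (pixels), "dist" ([k1, k2, p1, p2, k3] as OpenCV has them; the pictures are not rectified), "rvec" (rotation vector, rad) and "tvec" (3), from world to camera coordinates, as OpenCV has them. Camera axes: x right, y down, z forward; pixel columns grow to the right and rows downward; lengths in m; the calibration is good to about 2 mm. A picture is of the moment at which its call begins. camera_info takes no time and is no camera call.
A pose or a line that the arm cannot do raises robot.PlanningError and nothing moves.
- robot.sign_off(): hands the job in; it is judged then, once.
The state is a dict: "time": time; "qpos": joint angles; "joint_vel": joint speeds; "effort": joint torques, N m; "ee_pos": TCP position; "tool_rot": TCP orientation; "force": force on the tool from outside, world axes, zero at the start; "moment": the same for the moment, N m; "opening": finger opening in m; "grasp_force": force on a finger pad.
Only numpy, scipy, OpenCV 4.12 (cv2) and the standard library are available. Lean on these libraries where they do the work, as an engineer would, in place of code of your own. Each camera call takes 0.05 s, during which the arm holds its last target. There are 200 camera calls.

## Working session

There is one attempt and no reset: what is moved stays moved. The work goes in short steps, each a Python script; the robot and the scene stay as the last script left them, time stands still between calls to the robot, and variables do not carry over. Pictures are saved under pics/ and viewed, at most 10 in all, crops included, and the job is handed in when it is done.

```bash
ls; mkdir -p pics
python3 - <<'E'
from rig import robot
import cv2
for n in("side","top"):
    im=robot.grab_frame(n);cv2.imwrite(f"pics/{n}0.png",im[:,:,::-1]);print(n,robot.camera_info(n))
s=robot.get_state();print(s)
E
```

```text
pics
side {'fx': 441.43830930895996, 'fy': 441.43830930895996, 'cx': 326.60462641863734, 'cy': 199.94559424019576, 'dist': array([-0.11167446,  0.        ,  0.        ,  0.        ,  0.        ]), 'rvec': array([ 0.08404882, -2.79142207,  1.40166086]), 'tvec': array([0.55716537, 0.14766804, 1.17747906])}
top {'fx': 434.48753745988745, 'fy': 434.48753745988745, 'cx': 315.3779006736632, 'cy': 204.77429881924684, 'dist': array([-0.04344062,  0.        ,  0.        ,  0.        ,  0.        ]), 'rvec': array([ 2.1949982 , -2.02482413,  0.20761875]), 'tvec': array([-0.15807603,  0.5674694 ,  1.07237729])}
{'time': 0.1, 'qpos': array([ 1.22151728,  0.41793928, -0.01029685,  1.614122  ,  0.00469727,
        1.11073363, -0.05296662]), 'joint_vel': array([ 0.00065674, -0.0009913 ,  0.00136221, -0.00048397,  0.000656  ,
       -0.00033072,  0.0006741 ]), 'effort': array([ 2.14100830e-03, -8.52586770e+01,  6.39920868e-01, -4.26699972e+01,
       -4.89726069e-02,  1.63680932e-02,  1.62692754e-04]), 'ee_pos': array([ 0.18922402, -0.59531237,  0.2238689 ]), 'tool_rot': array([[ 9.52998250e-01,  3.02975480e-01, -4.41382142e-04],
       [ 3.02975788e-01, -9.52997627e-01,  1.09278817e-03],
       [-8.95481140e-05, -1.17515331e-03, -9.99999305e-01]]), 'force': array([-0.21941217,  0.24722729,  0.11371919]), 'moment': array([ 0.01583962,  0.0293089 , -0.00625421]), 'grasp_force': 0.0, 'opening': 0.0940670129305269}
```

View pics/side0.png

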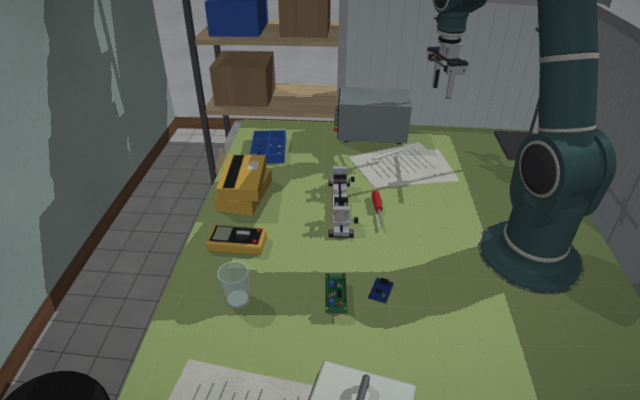

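View pics/top0.png

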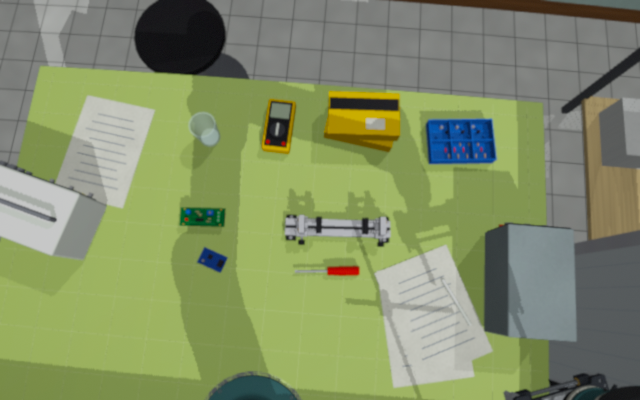

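The side view shows the board at about (336,293) and the holder at (341,200). The top view shows the board at (202,217) and the holder spanning columns 285–390 at row 228, with the screwdriver at (327,271). Next I'll segment both.

```bash
cat > h.py <<'E'
import numpy as np, cv2
from rig import robot
def cam(n):
    c=robot.camera_info(n);K=np.array([[c['fx'],0,c['cx']],[0,c['fy'],c['cy']],[0,0,1]])
    R=cv2.Rodrigues(c['rvec'])[0];return K,c['dist'],R,c['tvec'],c['rvec']
def ray(n,uv,z):
    K,d,R,t,_=cam(n);p=cv2.undistortPoints(np.array(uv,float).reshape(-1,1,2),K,d)[:,0]
    v=np.c_[p,np.ones(len(p))]@R;o=-R.T@t
    return o+v*((z-o[2])/v[:,2])[:,None]
def proj(n,P):
    K,d,R,t,r=cam(n);return cv2.projectPoints(np.array(P,float).reshape(-1,3),r,t,K,d)[0][:,0]
def shot(n,name,u0=None,s=5,w=160,h=110):
    im=robot.grab_frame(n)
    if u0 is not None:
        im=cv2.resize(im[u0[1]:u0[1]+h,u0[0]:u0[0]+w],None,fx=s,fy=s,interpolation=cv2.INTER_CUBIC)
    cv2.imwrite(f"pics/{name}.png",im[:,:,::-1])
def big(m): 
    c=max(cv2.findContours(m.astype(np.uint8),0,cv2.CHAIN_APPROX_NONE)[0],key=cv2.contourArea);return c[:,0].astype(float)
def board(n,z=.0282,roi=None):
    im=robot.grab_frame(n);hsv=cv2.cvtColor(im,cv2.COLOR_RGB2HSV)
    m=cv2.inRange(hsv,(50,100,30),(85,255,200)) # green pcb
    m=cv2.morphologyEx(m,cv2.MORPH_CLOSE,np.ones((7,7)))
    if roi: k=np.zeros_like(m);k[roi[1]:roi[3],roi[0]:roi[2]]=1;m=m*k
    c=big(m>0);P=ray(n,c,z)[:,:2]
    return cv2.minAreaRect((P*1000).astype(np.float32)),cv2.minAreaRect(c.astype(np.float32))
E
python3 - <<'E'
from h import *
print(board("top",roi=(150,190,260,245)));print(board("side",roi=(300,255,365,330)))
t=cv2.imread("pics/top0.png")[195:260,270:405];s=cv2.imread("pics/side0.png")[155:245,310:400]
b=cv2.imread("pics/top0.png")[195:245,160:250]
o=np.zeros((600,800,3),np.uint8)
t=cv2.resize(t,None,fx=5.9,fy=4.5 and 5.9 and 4.6);o[:t.shape[0],:t.shape[1]]=t
s=cv2.resize(s,None,fx=3.3,fy=3.3);o[300:300+s.shape[0],:s.shape[1]]=s
b=cv2.resize(b,None,fx=5,fy=5);o[320:320+b.shape[0],320:320+b.shape[1]]=b
cv2.imwrite("pics/c0.png",o)
E
```

```text
(((527.0430908203125, 187.2357177734375), (48.63523864746094, 118.2225112915039), 4.635314464569092), ((202.0, 217.0), (18.0, 44.0), 90.0))
(((526.232421875, 188.73046875), (45.887760162353516, 117.40414428710938), 3.2496516704559326), ((336.0, 293.0), (38.0, 20.0), 90.0))
```

View pics/c0.png

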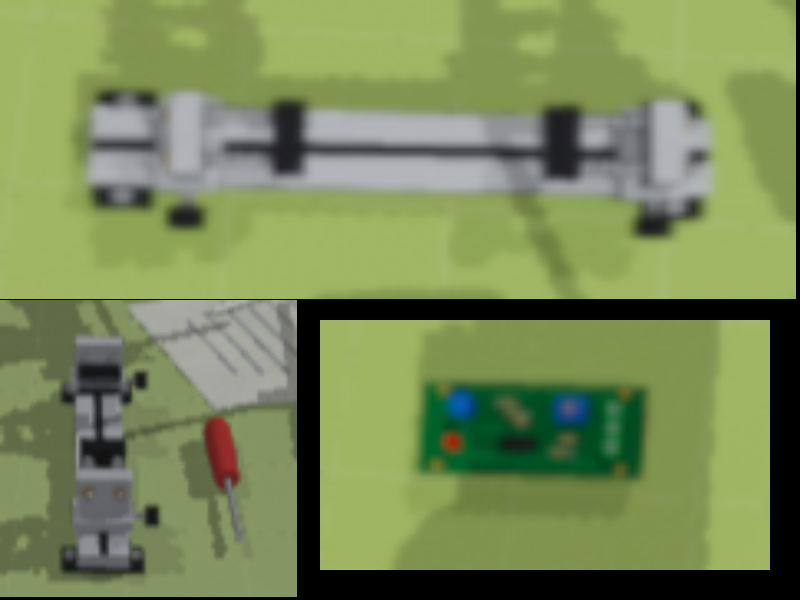

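Both jaw tops are visible as black bars at about (319,225) and (365,226) in the top picture. I'll measure the jaws and rail.

Run:
```python
from h import *
im=cv2.imread("pics/top0.png");g=im.max(2).astype(float)
K,d,R,t,_=cam("top");print("cam",-R.T@t)
C=[]
for (a,b) in((308,330),(354,376)):
    m=np.zeros(g.shape,bool);m[210:240,a:b]=g[210:240,a:b]<75
    m=cv2.morphologyEx(m.astype(np.uint8),cv2.MORPH_OPEN,np.ones((3,3)))
    c=big(m);P=ray("top",c,.072);print(c.min(0),c.max(0),P.min(0),P.max(0));C.append((P.min(0)+P.max(0))/2)
    # profile along u, subpixel
    print(g[220:230,a:b].mean(0).astype(int))
print(C)
# rail edges between jaws
for u in range(326,360,6):
    print(u,g[208:244,u].astype(int))
# uprights tops z=.074
hsv=cv2.cvtColor(im,cv2.COLOR_BGR2HSV)
m=(hsv[:,:,1]<45)&(hsv[:,:,2]>110);
m[:208]=0;m[242:]=0;m[:,:280]=0;m[:,395:]=0
c=big(m);print(cv2.minAreaRect((ray("top",c,.022)[:,:2]*1000).astype(np.float32)))
```

```text
cam [ 0.35121851 -0.12868729  1.1649411 ]
[316. 217.] [321. 231.] [ 0.50807947 -0.13116227  0.072     ] [ 0.54464039 -0.11664288  0.072     ]
[142 137 137 132 128 128 122 108  72  41  35  35  45  90 135 149 151 152
 152 151 151 151]
[362. 219.] [367. 232.] [ 0.51489912 -0.24833538  0.072     ] [ 0.54912874 -0.23384208  0.072     ]
[123 121 123 128 131 134 126 102  65  37  31  35  36  55  98 132 138 137
 129 114 115 121]
[array([ 0.52635993, -0.12390257,  0.072     ]), array([ 0.53201393, -0.24108873,  0.072     ])]
326 [183 182 178 164 152 149 150 149 149 150 157 174 183 184 184 185 181 160
 111  66 105 162 182 185 185 186 182 164 161 164 168 167 166 170 178 182]
332 [182 183 181 176 162 152 149 149 149 150 153 164 175 183 185 186 182 160
 113  68 106 163 182 186 187 186 184 171 163 164 166 167 167 171 179 182]
338 [182 182 182 178 163 152 150 150 149 149 150 157 172 183 185 185 184 174
 131  71  97 160 182 186 186 186 185 174 164 162 165 168 169 173 179 182]
344 [176 179 179 170 158 150 149 149 149 149 149 154 169 182 185 185 185 175
 136  78  85 144 176 185 187 186 187 182 168 162 164 166 164 169 178 182]
350 [150 150 150 150 150 150 150 150 149 150 149 150 164 179 184 185 185 176
 137  79  82 141 174 185 186 187 187 182 164 160 163 165 166 165 165 165]
356 [150 150 150 150 150 150 150 150 150 150 147 138 143 149 151 154 159 155
 123  72  49  83 120 134 142 144 148 151 135 135 149 155 159 164 169 170]
((529.4248657226562, -174.53018188476562), (62.551448822021484, 279.96856689453125), 3.3629274368286133)
```

```bash
cat >> h.py <<'E'
def tool(yaw,tilt=0.,flip=1):
    # board axes: bx=(cos,sin), by=(-sin,cos); tool y = flip*bx; tilt>0 lowers the +y end... about bx by -tilt
    from scipy.spatial.transform import Rotation as Ro
    B=Ro.from_euler('z',yaw)*Ro.from_euler('x',-tilt)   # board frame
    T=np.array([[0,flip,0],[flip,0,0],[0,0,-1]],float)   # columns tool x,y,z in board frame
    return B.as_matrix()@T
E
python3 - <<'E'
from h import *
im=cv2.imread("pics/top0.png");g=im.max(2).astype(float)
uv=[]
for u in range(325,360):
    w=np.clip(150-g[222:233,u],0,None);uv.append((u,(w*np.arange(222,233)).sum()/w.sum()))
P=ray("top",uv,.021);k=np.polyfit(P[:,1],P[:,0],1);print("slot slope",k[0],"x at -.183",np.polyval(k,-.183))
yaw=np.radians(4.0)
for f in(1,-1):
    q=[robot.ik([.5266,.188,.12],tool(yaw,0,f)),robot.ik([.529,-.183,.07],tool(.05,.21,f)),robot.ik([.529,-.183,.07],tool(.05,-.21,f))]
    print(f,[None if a is None else a.round(2) for a in q])
E
```

```text
slot slope -0.04866682768463938 x at -.183 0.5302442868046867
1 [array([ 0.39,  0.68, -1.07,  1.85,  0.69,  1.04, -0.89]), array([ 0.58,  0.54, -0.53,  1.94,  0.67,  0.81, -0.31]), array([ 0.81,  0.62, -0.56,  1.81,  0.15,  0.87,  0.27])]
-1 [array([ 0.4 ,  0.69, -1.09,  1.85,  0.7 ,  1.05,  2.24]), array([-0.62,  0.79,  1.08,  1.98, -0.71,  0.78, -2.29]), array([ 0.35,  0.55,  0.05,  1.83, -0.28,  0.87, -2.51])]
```

Run:
```python
from h import *
yaw=np.radians(4.0);T=tool(yaw)
robot.gripper_to(.072)
robot.move_ptp([.5266,.188,.12],T)
print(robot.get_state()['time'])
robot.move_linear([.5266,.188,.050],.12)
print(robot.move_linear([.5266,.188,.0266],.06,threshold=6))
s=robot.get_state();print(s['ee_pos'],s['force'])
robot.gripper_to(.044)
s=robot.get_state();print(s['opening'],s['grasp_force'],s['force'])
robot.move_linear([.5266,.188,.13],.12)
s=robot.get_state();print(s['opening'],s['ee_pos'],s['force'],s['time'],s['qpos'].round(2))
im=robot.grab_frame("side");cv2.imwrite("pics/g1.png",cv2.resize(im[190:330,240:440],None,fx=4,fy=4)[:,:,::-1])
```

```text
3.7667
False
[0.52648897 0.18812642 0.02647961] [-0.04321343  0.27575344  0.35930918]
0.049021688276811845 29.994540810585022 [-0.0284113  -0.65418944  3.92114461]
0.04868344624605033 [0.52630555 0.18775827 0.1293089 ] [-0.31149911 -0.00406902 -0.9636293 ] 6.55 [ 0.4   0.67 -1.08  1.84  0.68  1.06 -0.88]
```

View pics/g1.png

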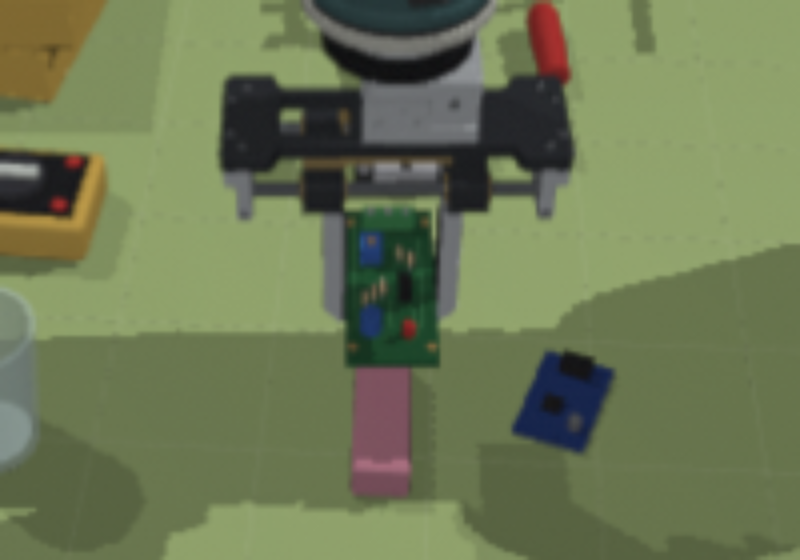

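The board is held level by its long edges and clear of the foam. Next I'll carry it to the holder tilted 0.2 rad with the +y end low, enter the left groove, and feel for contact.

```bash
cat >> h.py <<'E'
HY=.049; hy=np.array([-np.sin(HY),np.cos(HY),0]); H0=np.array([.5302,-.183,0])
def at(a,z): return H0+a*hy+np.array([0,0,z])
def fal(s): return -float(s['force']@hy)   # + = jaw pushes back on board
E
python3 - <<'E'
from h import *
t=.2;T=tool(HY,t);z=.059+.06*np.sin(t)
robot.move_ptp(at(-.014,.15),T)
robot.move_linear(at(-.014,z+.02),.1)
print(robot.move_linear(at(-.014,z),.04,threshold=4))
robot.pause(.3)
s=robot.get_state();print(s['time'],s['ee_pos'],s['force'])
im=robot.grab_frame("side");cv2.imwrite("pics/g2.png",cv2.resize(im[130:250,270:430],None,fx=5,fy=5,interpolation=2)[:,:,::-1])
E
```

```text
False
9.725 [ 0.53091393 -0.19704467  0.07103827] [-0.18372264  0.0730689  -1.69380336]
```

View pics/g2.png

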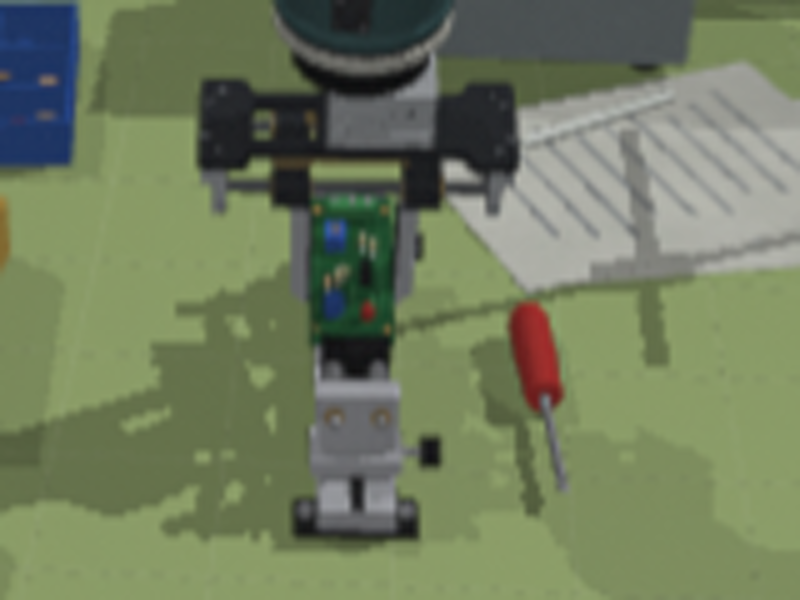

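The board's low end (crop row 335) is just in front of the black jaw and centred on its width to about 2 mm. Now I'll feel forward into the groove.

Run:
```python
from h import *
z=.059+.06*np.sin(.2)
b=robot.get_state();fb=fal(b)
a=-.014
while a<.012:
    a+=.002
    hit=robot.move_linear(at(a,z),.03,threshold=2.0)
    s=robot.get_state();al=(s['ee_pos']-H0)@hy
    print(round(a,3),hit,round(al,4),round(fal(s)-fb,2),(s['force']-b['force']).round(2),round(s['time'],2))
    if fal(s)-fb>3.2 or hit and abs(s['force'][2]-b['force'][2])>2.5 : break
```

```text
-0.012 False -0.0118 0.74 [ 0.55 -0.72 -0.26] 10.03
-0.01 False -0.0099 0.04 [ 1.3   0.02 -0.47] 10.28
-0.008 False -0.0078 -0.29 [-0.38  0.28  0.15] 10.53
-0.006 False -0.0059 0.08 [ 0.24 -0.06 -1.22] 10.78
-0.004 False -0.0039 -0.7 [0.51 0.73 0.75] 11.03
-0.002 False -0.002 0.44 [-0.44 -0.46 -0.29] 11.28
0.0 False -0.0002 2.77 [-0.28 -2.79 -0.63] 11.53
0.002 False 0.0019 4.1 [ 0.53 -4.08  0.32] 11.78
```

```bash
cat >> h.py <<'E'
def favg(n=6):
    F=[]
    for _ in range(n): robot.pause(.03);F.append(robot.get_state()['force'])
    return np.mean(F,0)
E
python3 - <<'E'
from h import *
z=.059+.06*np.sin(.2)
for a in(.005,.008,.010,.012):
    robot.move_linear(at(a,z),.03)
    f=favg(8);s=robot.get_state();al=(s['ee_pos']-H0)@hy
    print(a,round(al,4),f.round(2),round(-f@hy,2),round(s['time'],2),s['opening'])
    if -f@hy>8.6: break
im=robot.grab_frame("side");cv2.imwrite("pics/g3.png",cv2.resize(im[130:250,270:430],None,fx=5,fy=5,interpolation=2)[:,:,::-1])
E
```

```text
0.005 0.0046 [ 0.22 -5.09 -0.2 ] 5.1 12.29 0.048996349969614286
0.008 0.0075 [ 0.18 -6.24 -0.04] 6.24 12.81 0.0489545905480006
0.01 0.0093 [ 0.41 -7.41  0.08] 7.42 13.32 0.049139702591103694
0.012 0.0111 [ 0.55 -8.07  0.41] 8.09 13.84 0.04878763225121322
```

View pics/g3.png

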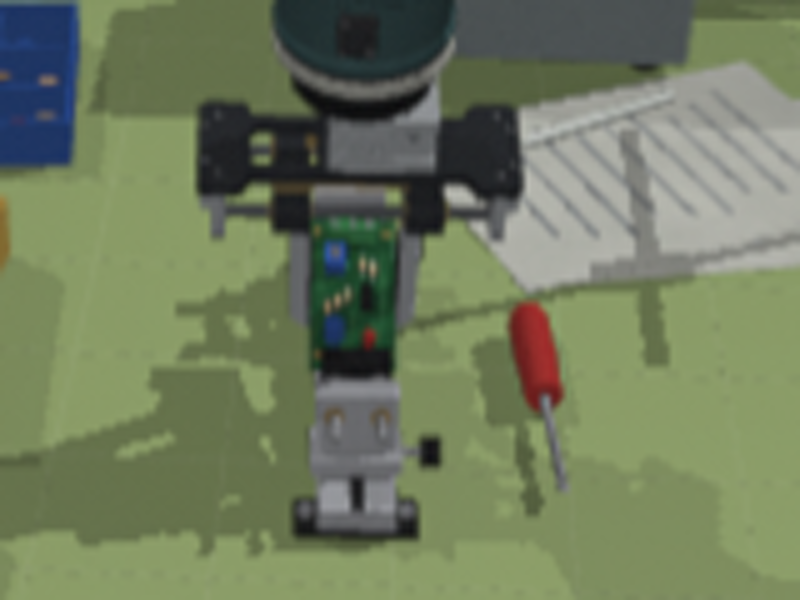

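The board's low end is inside the left groove. The jaw is about 12 mm back by force (8.1 N), and the contact point lies near a = -1.2 mm. I'll push to about 15 mm, then level and lower.

Run:
```python
from h import *
z=.059+.06*np.sin(.2)
a=.0120
for _ in range(4):
    a+=.001;robot.move_linear(at(a,z),.02);f=favg(8);s=robot.get_state();al=(s['ee_pos']-H0)@hy
    print(round(a,4),round(al,4),f.round(2),round(s['time'],2))
    if al>.0135 or -f@hy>9.1: break
# pivot about the low end, in steps
e=a+.06*np.cos(.2)
for t in(.15,.1,.06):
    hit=robot.move_linear(at(e-.06*np.cos(t),.059+.06*np.sin(t)),.02,frame=tool(HY,t),threshold=4)
    f=favg();s=robot.get_state();print(t,hit,round((s['ee_pos']-H0)@hy,4),s['ee_pos'][2].round(4),f.round(2),s['moment'].round(2),round(s['time'],2))
    if hit: break
im=robot.grab_frame("side");cv2.imwrite("pics/g4.png",cv2.resize(im[130:250,270:430],None,fx=5,fy=5,interpolation=2)[:,:,::-1])
```

```text
0.013 0.012 [ 0.41 -8.19  0.64] 14.41
0.014 0.0129 [ 0.57 -8.73  0.63] 14.93
0.015 0.0139 [ 0.72 -9.16  0.43] 15.44
0.15 False 0.0132 0.068 [ 0.67 -9.02  0.1 ] [-2.1  -0.21  0.09] 15.94
0.1 False 0.0128 0.065 [ 0.59 -9.64 -0.31] [-2.07 -0.17  0.11] 16.44
0.06 False 0.0126 0.0626 [ 0.62 -9.3  -0.59] [-2.17 -0.23  0.14] 16.91
```

View pics/g4.png

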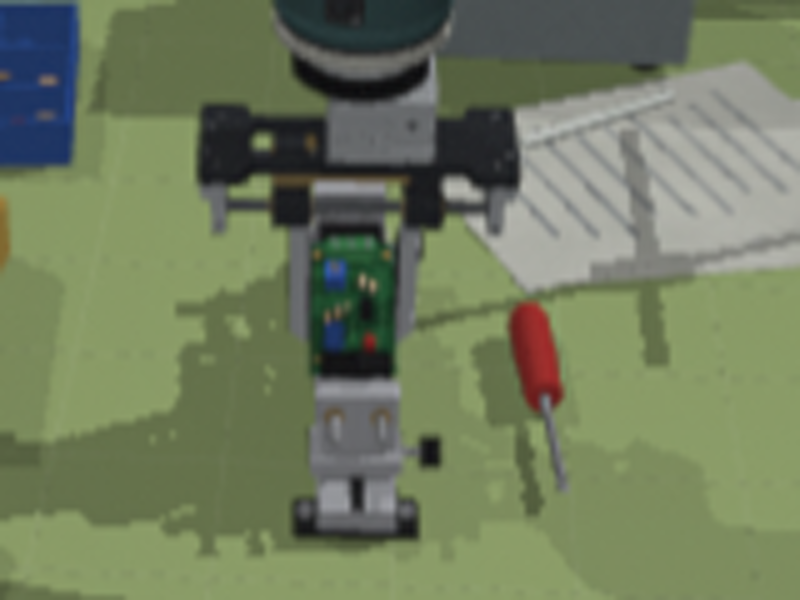

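The far end (crop row 237) is below the right jaw's top and free of it, with no vertical load. I'll finish levelling, then ease back until the spring forces balance.

Run:
```python
from h import *
e=.015+.06*np.cos(.2)
def rep(l):
    f=favg();s=robot.get_state();print(l,round((s['ee_pos']-H0)@hy,4),s['ee_pos'][2].round(4),f.round(2),round(s['time'],2));return f
h=robot.move_linear(at(e-.06*np.cos(.03),.059+.06*np.sin(.03)),.02,frame=tool(HY,.03),threshold=4);rep((.03,h))
if not h:
  h=robot.move_linear(at(e-.06,.059),.02,frame=tool(HY,0),threshold=4);rep((0,h))
if not h:
  for a in(.011,.008,.006,.004,.002,.001):
    robot.move_linear(at(a,.059),.03);f=rep(a)
    if abs(f[2])>6 or -f@hy<.7: break
im=robot.grab_frame("side");cv2.imwrite("pics/g5.png",cv2.resize(im[130:250,270:430],None,fx=5,fy=5,interpolation=2)[:,:,::-1])
```

```text
(0.03, False) 0.0126 0.0608 [ 0.82 -9.45 -0.46] 17.41
(0, False) 0.0125 0.059 [ 0.47 -9.49 -1.01] 17.86
0.011 0.01 0.059 [ 0.18 -8.27 -0.58] 18.31
0.008 0.0072 0.059 [ 0.22 -6.91 -1.06] 18.76
0.006 0.0053 0.059 [ 0.37 -6.37 -0.9 ] 19.21
0.004 0.0037 0.059 [ 0.35 -5.7  -0.38] 19.66
0.002 0.0022 0.059 [ 0.26 -1.9  -0.24] 20.11
0.001 0.0011 0.059 [ 0.34 -0.47 -0.21] 20.56
```

View pics/g5.png

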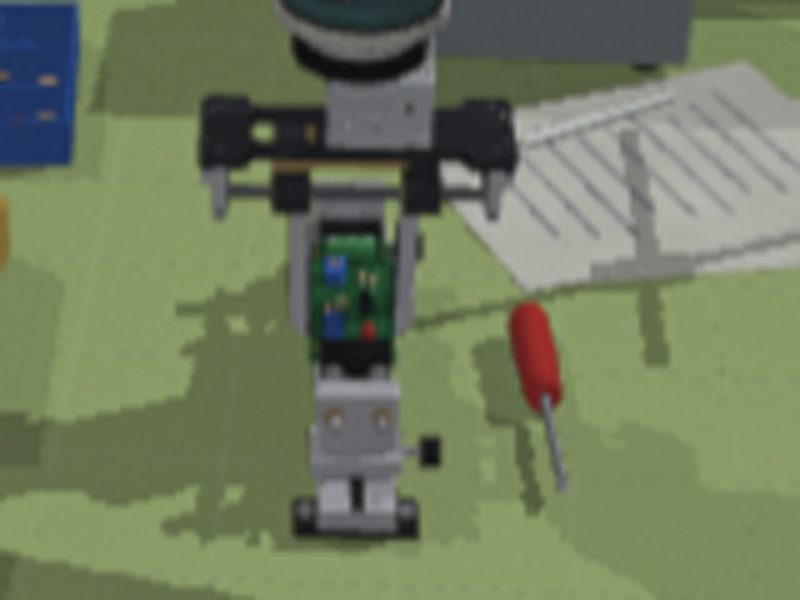

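The forces jumped where the right jaw engaged and are now balanced (0.5 N), with both ends in their grooves. I'll let go and retract.

Run:
```python
from h import *
robot.gripper_to(.066)
p=robot.get_state()['ee_pos']
robot.move_linear(p+[0,0,.05],.06);robot.move_linear(p+[0,0,.16],.15)
robot.move_ptp([.30,-.40,.25],tool(HY,0))
s=robot.get_state();print(s['time'],s['force'])
a=robot.grab_frame("side");b=robot.grab_frame("top")
cv2.imwrite("pics/g6.png",np.vstack([cv2.resize(a[150:250,290:450],None,fx=4,fy=4-1,interpolation=2)[:300],cv2.resize(b[195:260,260:420],None,fx=4,fy=4,interpolation=2)])[:,:,::-1])
hsv=cv2.cvtColor(b,cv2.COLOR_RGB2HSV)
for n,r in(("top",(300,205,390,245)),("side",(320,165,365,240))):
    try: print(n,board(n,.0606,r))
    except Exception as x: print(x)
```

```text
24.175 [-0.34955023 -0.01474028 -0.15367267]
top (((531.2938232421875, -182.84690856933594), (47.200496673583984, 116.84331512451172), 2.4629883766174316), ((341.4944763183594, 224.64794921875), (45.59836959838867, 18.135713577270508), 2.12109637260437))
side (((528.9034423828125, -189.62179565429688), (48.281673431396484, 129.46536254882812), 2.624351739883423), ((340.0, 188.5), (16.0, 25.0), 0.0))
```

View pics/g6.png

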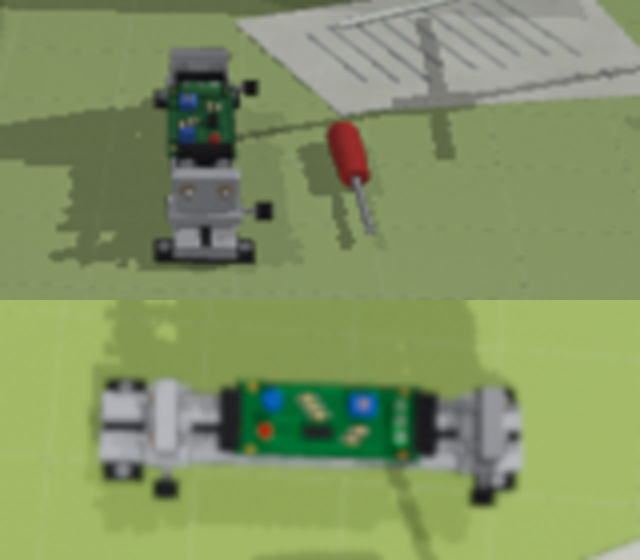

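The board sits level between both black jaws, in the middle of their width (top crop rows 382–460, jaws 388–455), and the gripper is clear. I'll hand it in.

```bash
python3 -c "
from rig import robot
print(robot.sign_off())"
```

```text
the job is handed in; nothing more can be done
None
```

The board is mounted parts up and level between both sprung jaws, close to the middle of their width, and the job was handed in at about 24 s; `sign_off()` returned no verdict, so success rests on my last pictures and force readings.

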